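Cover the receiver, then hold a sample cell in the photometer beam

ROBOT

A 6-joint arm with a two-finger parallel gripper is mounted at the origin on the work surface. World frame = base frame: x ahead of the robot, y to its left, z up, the work surface at z = 0. Lengths are in mm, angles in rad, forces in N, time in s.
With the tool pointing down it reaches from about 275 to 825 mm from the base axis. Payload 5.2 kg.
Tool frame: the origin (TCP) lies at the very end of the fingers, on their centre line; the grasp point (between the pads) lies 19 mm behind it; z points along the fingers, y is the direction in which the jaws open and shut (so a half turn about z gives the same grasp; the last joint's range is limited). The gripper opens to 93 mm and grips with 3 to 60 N. Pads are 15 mm wide; open, the fingers measure 128 mm over their backs; the gripper's body (75 mm by 188 mm) begins 65 mm behind the grasp point.
Start: joints at [-1.401, 0.259, 1.535, -0, 1.348, -0.203], TCP at [200.344, -512.218, 218.653] pointing down, gripper open.
Joint ranges: [-3.14, 3.14], [-0.91, 2.08], [0.19, 2.58], [-1.22, 4.36], [0.22, 2.71], [-3.12, 3.12]. Speed limits (rad/s): [2.57, 2.57, 3.14, 3.14, 3.14, 3.14].

INTERFACE

Orientations are given as [roll, pitch, yaw] about the fixed x, y, z axes, in that order (R = Rz(yaw) Ry(pitch) Rx(roll)).
In Python, from bench import robot gives the robot as it stands. The module is installed in compiled form; this text tells all that it offers. Calls block until the motion is done:
- robot.move_ptp(position, orientation): joint-space move of the TCP to a pose.
- robot.move_linear(position, ori=None, speed=150, f_stop=None): straight line of the TCP; ori=None keeps the orientation; speed is the mean speed in mm/s. With f_stop (N) it stops when the force on the tool has changed by that much, and returns True; else False.
- robot.move_j(angles): joint-space move.
- robot.move_gripper(opening): opening from 0.0 (shut) to 1.0 (fully open); the grip force is fixed at half the most; returns when the fingers have stopped.
- robot.sleep(seconds).
- robot.inverse_kinematics(position, orientation): joint angles nearest the present ones, or None.
- robot.get_image(name): name is "side" or "top" or "wrist"; returns a dict with "img" (480x640x3 uint8, blue, green, red), "fovy" (degrees; the focal length in pixels is half the picture's height over the tangent of half this angle, whatever the lens; pixels are square), "cx", "cy" (the principal point, pixels), "eye" and "orientation" of the camera in the world. Camera axes: x right, y down, z forward; pixel columns grow to the right and rows downward; lengths in mm; the calibration is good to about 2 mm. A picture is of the moment at which its call begins. There is no depth.
A pose or a line that the arm cannot do raises robot.MotionError and nothing moves.
- robot.hand_in(): hands the job in, once; it reports no verdict.
Readings, each from a call of its own:
- robot.current_t(): time.
- robot.current_qpos(): joint angles.
- robot.current_joint_vel(): joint speeds.
- robot.current_joint_efforts(): joint torques, N m.
- robot.current_tcp_pos(): TCP position.
- robot.current_eef_rot(): TCP orientation.
- robot.current_contact_force(): force on the tool from outside, world axes, zero at the start.
- robot.current_ft_torque(): the same for the moment, N m.
- robot.current_gripper_width(): opening from 0.0 (shut) to 1.0 (fully open).
Only numpy, scipy, OpenCV 4.12 (cv2) and the standard library are available. Lean on these libraries where they do the work, as an engineer would, in place of code of your own. Each camera call takes 0.05 s, during which the arm holds its last target. There are 200 camera calls.

TASK

Put the loose lid on the steel receiving jar so that it sits seated and level on the rim, and let go of it. Then pick the clear sample cell out of the tray, gripping it by its two white frosted faces only, and hold it upright in the photometer's light path: in the middle of the gap between lamp and detector, its middle at the height of the lenses, its clear faces square to the lenses, touching nothing but the fingers. Finish while still holding it there, and leave the amber cell and everything else where it stands.

Things in the scene. Friction and masses are not known exactly. Their poses are not given: they have to be found in the camera images.
- lid_knob (a point): Centre of the upright red round knob (22 mm across, 32 mm tall) of the loose lid: a teal disc 98 mm across, 5 mm thick, with a locating plug under it (75 mm across, 8 mm deep, tapered foot). About 130 g. z: the lid's axis, up. Disc underside 23 mm below this point, plug bottom 31 mm below. It starts lying on the table on its plug, knob up.
- lid_seat (a point): Centre of the underside of the lid's disc, the face that rests on the rim (23 mm below lid_knob).
- jar_rim (a point): Centre of the mouth of the open steel receiving jar, at rim height; z up. Jar loose on the table, 92 mm across, 72 mm tall, wall 4.5 mm (mouth 83 mm across), 0.6 kg. The lid is seated when its disc lies on the rim all round, plug inside: lid_seat then coincides with this point.
- cell_center (a point): Centre of the clear sample cell: square glass, 24 x 24 x 60 mm tall, about 60 g, loose, upright in the tray. Own x axis: through the 2 white frosted faces to grip (24 mm apart; panels 21 wide, 58 tall, raised 2 mm). y: through the 2 clear faces (24 mm apart), for the light. z up. Bottom 30 mm below this point. On top a blue stopper bar, 10 x 20 mm (long along y), 6 tall.
- amber_center (a point): Centre of the amber glass cell, the same size and make as the clear one, also standing in the tray, to be left alone. The two cells stand about 96 mm apart and may have swapped places; each may be turned either way.
- tray: Grey tray in which the two cells stand: 115 x 200 mm, wall 14 mm tall, floor 4 mm thick. Origin: centre of its underside, on the table. Fixed.
- beam_mid (a point): Middle of the photometer's light path, half-way between its lenses, 68 mm above the table. y: along the light (+y yellow lamp lens, -y dark blue detector lens); x across it; z up. 2 white blocks (60 mm in x, 42 in y, tops 92 above the table) on a base plate 100 x 170 x 10 mm leave an 80 mm gap, open along x and above. A white cross on the base marks mid-gap. Fixed.
- photometer: The photometer as a whole. Origin: on the table, 68 mm below beam_mid, same axes.
- amber_bottle: Bystander: amber bottle with black cap, 64 mm across, 130 mm tall. Origin at the centre of its underside.
- white_jar: Bystander: white jar with blue cap, 68 mm across, 75 mm tall. Origin at the centre of its underside.
- spatula: Bystander: spatula 180 mm long, lying on the table near the robot.
- stopper: Bystander: reddish-brown rubber stopper, 38 mm across, 28 mm tall. Origin at the centre of its underside.
- joint_clip: Bystander: teal joint clip with two red ends, about 45 mm long, 12 mm tall. Origin at its underside.
There are look-alikes about, which are no part of the job. Several things have the shape of the tray; the one meant has the colours described above.

How it is judged (in metres and radians):
On the way, in this order (a step that is already met when the one before it is completed fails the run):
1. the lid sits seated and level on the jar's rim, let go (z of lid_seat in the frame of jar_rim between -0.003 and 0.003 m and horizontal distance between lid_seat and jar_rim below 0.006 m and angle between each of lid_seat, jar_rim's own z axis and vertical below 0.05 rad and contact force between the fingers and lid below 0.1 N), for 0.2 s.
2. the clear cell is lifted clear of the tray, held by both frosted faces (contact force between the fingers and cell_c1 above 0.5 N and contact force between the fingers and cell_c2 above 0.5 N and height (world z) of cell_center above 0.046 m and contact force between cell and tray below 0.05 N), for 0.1 s.
At the end, for the whole second after the job is handed in: Cell held still by its frosted faces, centre within 7 mm across, 15 along, 12 in height of beam middle, upright and square within 8 degrees, photometer untouched; lid on the rim within 6 mm of centre, 3 mm of fully down, 3 degrees of level; bystanders within 30 mm of their starts (contact force between the fingers and cell_c1 above 0.5 N and contact force between the fingers and cell_c2 above 0.5 N and z of lid_seat in the frame of jar_rim between -0.003 and 0.003 m and horizontal distance between lid_seat and jar_rim below 0.006 m and angle between each of lid_seat, jar_rim's own z axis and vertical below 0.05 rad and x of cell_center in the frame of beam_mid between -0.007 and 0.007 m and y of cell_center in the frame of beam_mid between -0.015 and 0.015 m and z of cell_center in the frame of beam_mid between -0.012 and 0.012 m and angle between cell_center's own z axis and vertical below 0.14 rad and angle between the y axis of cell_center and the y axis of beam_mid, either way round below 0.15 rad and contact force between cell and photometer below 0.05 N and contact force between each of the arm, the fingers and photometer below 0.2 N and linear speed of cell below 0.03 m/s and distance of each of amber_center, amber_bottle, white_jar, spatula, stopper, joint_clip from where it was at the start of the episode below 0.03 m); the arm keeps its last pose, push and grip.
It fails at once if the fingers touch a clear face or the stopper of the clear cell (contact force between the fingers and cell_c0 above 1 N or contact force between the fingers and cell_c3 above 1 N).
It fails at once if a bystander or the amber cell is moved (distance of any of amber_center, amber_bottle, white_jar, spatula, stopper, joint_clip from where it was at the start of the episode above 0.03 m).
It fails at once if the jar is knocked over (angle between jar_rim's own z axis and vertical above 0.3 rad).
It also fails if it takes over 59 s, if anything falls off the work surface, if the arm or the gripper's body presses on something with over 40 N, if the wrist force passes 120 N, or if a joint passes its speed limit or range.

## Working session

There is one attempt and no reset: what is moved stays moved. The work goes in short steps, each a Python script; the robot and the scene stay as the last script left them, time stands still between calls to the robot, and variables do not carry over. Pictures are saved under pics/ and viewed, about 8 in all and at most 12, crops included, and the job is handed in when it is done.

```bash
mkdir -p pics
cat > h.py <<'E'
import numpy as np, cv2, pickle
from scipy.spatial.transform import Rotation as Ro
def Rm(o):
    o=np.array(o,float)
    return o if o.shape==(3,3) else Ro.from_euler('xyz',o).as_matrix()
def f(d): return d['img'].shape[0]/2/np.tan(np.radians(d['fovy'])/2)
def ray(d,u,v):
    r=Rm(d['orientation'])@np.array([(u-d['cx'])/f(d),(v-d['cy'])/f(d),1]); return np.array(d['eye'],float),r
def onz(d,u,v,z):
    e,r=ray(d,u,v); return e+r*(z-e[2])/r[2]
def proj(d,p):
    c=Rm(d['orientation']).T@(np.array(p,float)-np.array(d['eye'])); return c[:2]/c[2]*f(d)+np.array([d['cx'],d['cy']])
def save(d,n): pickle.dump(d,open(n+'.pkl','wb')); cv2.imwrite(f'pics/{n}.png',d['img'])
def load(n): return pickle.load(open(n+'.pkl','rb'))
E
python3 - <<'E'
from h import *
from bench import robot
for n in ['top','side','wrist']:
    d=robot.get_image(n); save(d,n+'0'); print(n,{k:v for k,v in d.items() if k!='img'})
print(robot.current_t(),robot.current_eef_rot())
E
```

```text
top {'fovy': 54.564118189822146, 'cx': 315.79867874085494, 'cy': 234.98913317295685, 'eye': array([ 370.22130467, -104.57307015, 1489.45115382]), 'orientation': array([-3.04481758e+00, -1.38880144e-03, -1.54514635e+00])}
side {'fovy': 48.990861799608965, 'cx': 319.30708284474485, 'cy': 244.0075550235088, 'eye': array([ -58.08328514, -994.54784047,  707.16689679]), 'orientation': array([-2.11187957, -0.02000951, -0.57113393])}
wrist {'fovy': 60.98423618741442, 'cx': 315.5112837954483, 'cy': 239.22482316674592, 'eye': array([ 276.63297372, -481.17021451,  383.76153464]), 'orientation': array([ 2.84446919e+00,  1.96671024e-03, -1.19811397e+00])}
0.15 [-3.14022088e+00 -2.73968267e-04  3.72789121e-01]
```

View pics/top0.png

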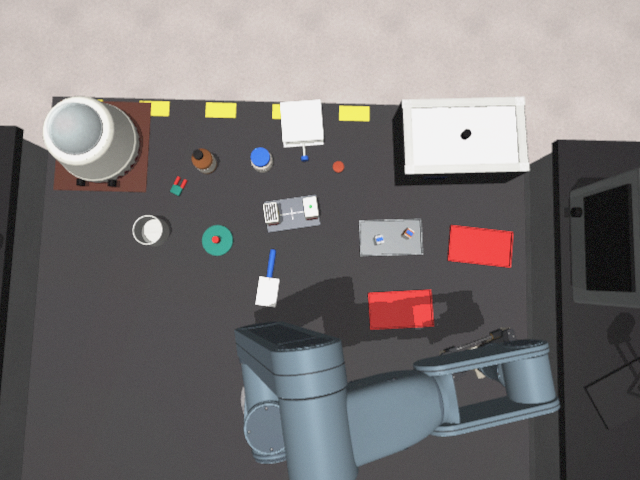

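View pics/side0.png

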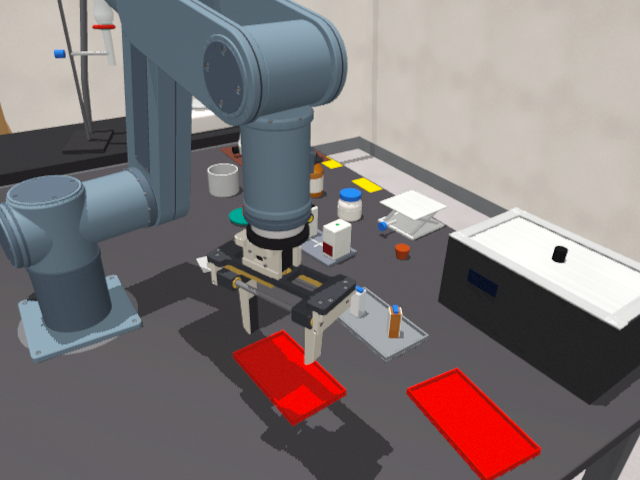

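The top view shows the lid knob at (216,240), the open jar at (151,231), the photometer at (291,213) and the grey tray at (391,237). The cell at (379,240) is clear and the one at (409,234) is amber. The two red trays at (401,309) and (481,246) are look-alikes in the wrong colour. I'll get coarse positions from this view, then look from close up.

Run:
```python
from h import *
from bench import robot
d=load('top0')
for n,u,v,z in [('knob',216,240,36),('jar',151,231,72),('photo+',291,213,10),('clear',379,240,55),('amber',409,234,55),('tray',391,237,4),('bottle',204,160,100),('whitejar',261,159,75)]:
    print(n,onz(d,u,v,z).round(0))
# wrist look: camera offset relative to TCP in tool frame
w=load('wrist0'); print(Rm(robot.current_eef_rot()).T@(np.array(w['eye'])-robot.current_tcp_pos()), (Rm(robot.current_eef_rot()).T@Rm(w['orientation'])).round(3))
k=onz(d,216,240,36)
j=onz(d,151,231,72)
m=(k+j)/2
yaw=0
for yaw in np.arange(-3,3.2,0.5):
  q=robot.inverse_kinematics([m[0]-60,m[1],300],[np.pi,0,yaw]); print(yaw,None if q is None else np.round(q,2))
```

```text
knob [487. 209.  36.]
jar [507. 402.  72.]
photo+ [583. -22.  10.]
clear [ 499. -299.   55.]
amber [ 520. -392.   55.]
tray [ 514. -344.    4.]
bottle [726. 243. 100.]
whitejar [740.  73.  75.]
[  82.31799936   -0.94742446 -165.7275601 ] [[-0.    -0.956 -0.293]
 [ 1.     0.    -0.001]
 [ 0.001 -0.293  0.956]]
-3.0 [ 0.4   0.19  1.43  0.    1.52 -1.31]
-2.5 [ 0.4   0.19  1.43  0.    1.52 -1.81]
-2.0 [ 0.4   0.19  1.43  0.    1.52 -2.31]
-1.5 [ 0.4   0.19  1.43  0.    1.52 -2.81]
-1.0 [ 0.4   0.19  1.43 -0.    1.52  2.97]
-0.5 [ 0.4   0.19  1.43 -0.    1.52  2.47]
0.0 [ 0.4   0.19  1.43 -0.    1.52  1.97]
0.5 [ 0.4   0.19  1.43 -0.    1.52  1.47]
1.0 [ 0.4   0.19  1.43 -0.    1.52  0.97]
1.5 [ 0.4   0.19  1.43 -0.    1.52  0.47]
2.0 [ 0.4   0.19  1.43  0.    1.52 -0.03]
2.5 [ 0.4   0.19  1.43  0.    1.52 -0.53]
3.0 [ 0.4   0.19  1.43  0.    1.52 -1.03]
```

Run:
```python
from h import *
from bench import robot
robot.move_ptp([500,-250,330],[np.pi,0,np.pi/2]); robot.sleep(.2)
save(robot.get_image('wrist'),'w1'); print(robot.current_t())
robot.move_ptp([490,235,330],[np.pi,0,np.pi/2]); robot.sleep(.2)
save(robot.get_image('wrist'),'w2'); print(robot.current_t())
```

```text
1.925
3.9417
```

View pics/w1.png

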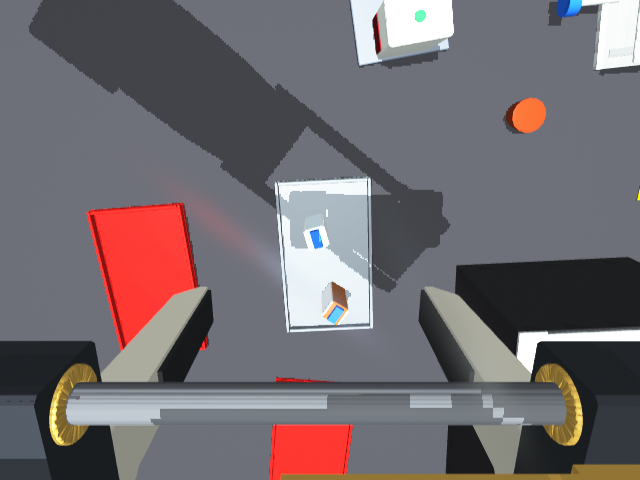

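View pics/w2.png

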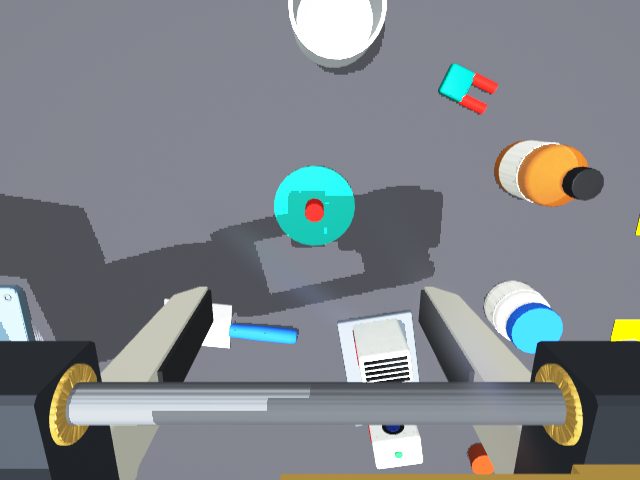

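w2 shows the teal lid at (315,206) with its red knob at (314,210), and the jar cut off at the top near (337,20). w1 shows the clear cell's blue stopper at (316,239) and the amber cell at (335,303). The jar needs a view of its own.

```bash
cat >> h.py <<'E'
def blob(m,near=None):
    cs,_=cv2.findContours(m.astype(np.uint8),cv2.RETR_EXTERNAL,cv2.CHAIN_APPROX_NONE)
    if near is not None: cs=[c for c in cs if cv2.contourArea(c)>20 and np.linalg.norm(c[:,0].mean(0)-near)<60]
    return max(cs,key=cv2.contourArea)
def circ(P):  # algebraic circle fit to xy
    A=np.c_[2*P,np.ones(len(P))]; s=np.linalg.lstsq(A,(P**2).sum(1),rcond=None)[0]
    return s[:2],np.sqrt(s[2]+s[:2]@s[:2])
def circz(d,c,z):
    P=np.array([onz(d,u,v,z)[:2] for u,v in c.reshape(-1,2)])
    o,r=circ(P)
    for _ in range(5):
        e=abs(np.linalg.norm(P-o,axis=1)-r); o,r=circ(P[e<np.maximum(1.5,1.5*np.median(e))])
    return o.round(1),round(float(r),1),round(float(np.median(e)),2)
E
python3 - <<'E'
from h import *
from bench import robot
robot.move_ptp([450,330,330],[np.pi,0,np.pi/2]); robot.sleep(.2)
d=robot.get_image('wrist'); save(d,'w3'); print(robot.current_t())
for n in ['w2','w3']:
    d=load(n); h=cv2.cvtColor(d['img'],cv2.COLOR_BGR2HSV)
    H,S,V=cv2.split(h)
    p=proj(d,[487,209,13])
    t=(H>78)&(H<100)&(S>100)
    c=blob(t,p); print(n,'disc',circz(d,c,13), 'area c',cv2.minEnclosingCircle(c))
    r=((H<8)|(H>172))&(S>120); c=blob(r,proj(d,[487,209,40])); M=cv2.moments(c); print(' knob',onz(d,M['m10']/M['m00'],M['m01']/M['m00'],40).round(1), cv2.minEnclosingCircle(c))
E
```

```text
4.6833
w2 disc (array([488.5, 210.7]), 48.7, 0.27) area c ((314.0619812011719, 205.67431640625), 40.66875457763672)
 knob [488.6 212.4  40. ] ((314.0, 210.0), 11.401854515075684)
w3 disc (array([488.4, 211.2]), 48.8, 0.37) area c ((345.19354248046875, 278.0161437988281), 38.45207977294922)
 knob [487.7 214.4  40. ] ((345.5, 285.0), 12.500100135803223)
```

View pics/w3.png

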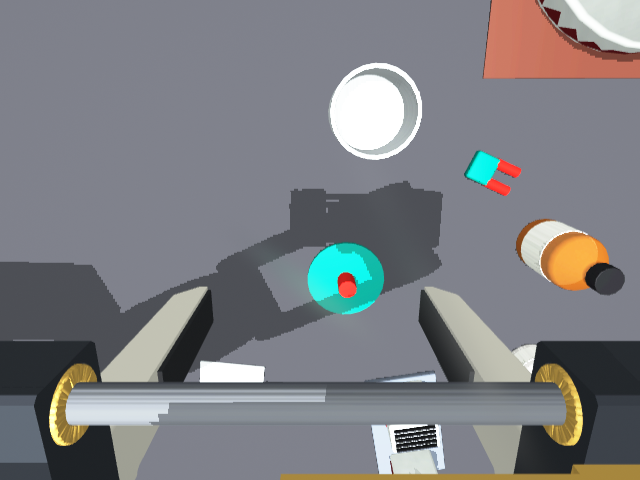

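w3 shows the whole jar rim, centred near (375,111), and the lid at (346,279). Next I'll fit the rim.

Run:
```python
from h import *
d=load('w3'); g=d['img'].min(2); 
for th in (150,170,185,200):
    c=blob(g>th,np.array([375,111])); print(th,circz(d,c,72),cv2.boundingRect(c))
    hull=cv2.convexHull(c); print('  ellipse',cv2.fitEllipse(hull))
print(g[111,320:430:3],onz(d,375,111,72))
```

```text
150 (array([510. , 413.8]), 45.7, 0.31) (328, 62, 94, 98)
  ellipse ((375.43536376953125, 110.72137451171875), (92.60572052001953, 98.0443115234375), 25.639196395874023)
170 (array([510.4, 413.8]), 45.5, 0.23) (330, 63, 92, 97)
  ellipse ((375.7344665527344, 110.78780364990234), (91.76014709472656, 97.65037536621094), 20.014951705932617)
185 (array([510.4, 413.8]), 45.4, 0.24) (330, 63, 92, 97)
  ellipse ((375.7610778808594, 110.77356719970703), (91.42206573486328, 97.74005126953125), 19.49241828918457)
200 (array([510.4, 413.7]), 45.3, 0.23) (330, 63, 92, 97)
  ellipse ((375.7551574707031, 110.79463958740234), (91.3048324584961, 97.49282836914062), 19.375133514404297)
[128 128 128 165 255 253 253 255 255 255 255 255 255 255 255 255 255 255
 255 255 255 255 255 255 255 255 255 255 161 159 160 159 155 255 136 128
 127] [509.69615178 415.07555449  72.        ]
```

Run:
```python
from h import *
from bench import robot
o=[np.pi,0,np.pi/2]
robot.move_ptp([488.5,211,110],o)
print('stop',robot.move_linear([488.5,211,17],speed=80,f_stop=8),robot.current_tcp_pos())
robot.move_gripper(0.0); print('w',robot.current_gripper_width()*93)
robot.move_linear([488.5,211,170],speed=120); robot.sleep(.2)
print('F',robot.current_contact_force(),robot.current_gripper_width()*93)
save(robot.get_image('wrist'),'w4')
d=load('w4');H,S,V=cv2.split(cv2.cvtColor(d['img'],cv2.COLOR_BGR2HSV))
t=(H>78)&(H<100)&(S>100); c=blob(t); print(circz(d,c,13+153),cv2.boundingRect(c)); print(robot.current_t())
```

```text
stop False [488.9905791  211.09990557  17.5201863 ]
w 20.20466868305416
F [-0.06341792 -0.47195037 -1.66519701] 20.01046120192645
(array([488.2, 211.6]), 48.4, 0.36) (209, 198, 214, 144)
9.7917
```

View pics/w4.png

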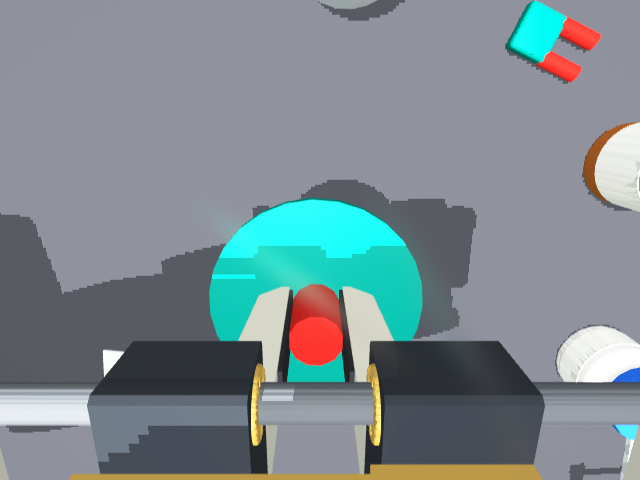

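w4 shows the lid held level. The disc is centred at (316,300) and its fitted radius is 48.4 mm, against an expected 49 mm. Now I'll place it.

Run:
```python
from h import *
from bench import robot
o=[np.pi,0,np.pi/2]
x,y=510.2,413.4
robot.move_ptp([x,y,170],o); robot.sleep(.2)
robot.move_linear([x,y,95],speed=80)
print('stop',robot.move_linear([x,y,79],speed=20,f_stop=5),robot.current_tcp_pos(),robot.current_contact_force())
robot.move_gripper(0.4); robot.sleep(.2)
z=robot.current_tcp_pos()
robot.move_linear([x,y,180],speed=120)
robot.move_linear([x-30,y-80,330],speed=200); robot.sleep(.2)
d=robot.get_image('wrist'); save(d,'w5'); print(robot.current_t())
H,S,V=cv2.split(cv2.cvtColor(d['img'],cv2.COLOR_BGR2HSV))
c=blob((H>78)&(H<100)&(S>100)); print(circz(d,c,77),cv2.boundingRect(c))
s=robot.get_image('side'); save(s,'s5')
p=proj(s,[510,413,77]).astype(int); k=s['img'][p[1]-50:p[1]+70,p[0]-70:p[0]+70]
a=np.hstack([cv2.resize(d['img'],(480,360)),cv2.resize(k,(300,360*1),interpolation=cv2.INTER_NEAREST) if k.size else np.zeros((360,300,3),np.uint8)])
cv2.imwrite('pics/c5.png',a)
```

```text
stop True [509.96855377 413.26855161  80.95794796] [-0.27616894  0.14628972  5.27801224]
15.55
(array([509.9, 412.8]), 48.6, 0.21) (298, 64, 100, 105)
```

View pics/c5.png

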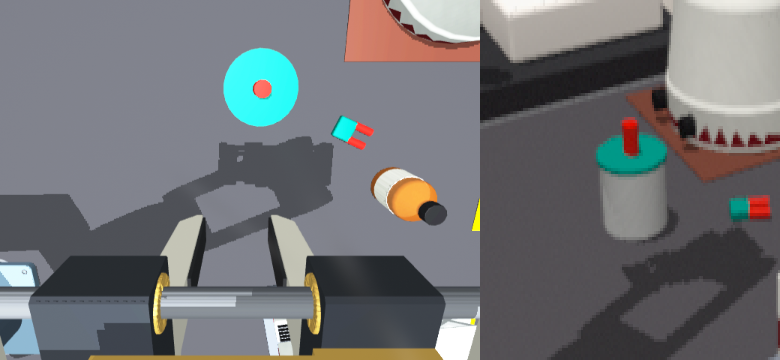

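c5 shows the lid level and concentric on the jar at (262,88) in the left panel. Contact came at TCP z 80.96, where 81 was expected, and the fit is within 1 mm of the jar centre. The lid is seated, so I'll move on to close looks at the photometer and the tray.

Run:
```python
from h import *
from bench import robot
o=[np.pi,0,np.pi/2]
robot.move_ptp([560,-70,330],o); robot.sleep(.2); d=robot.get_image('wrist'); save(d,'w6')
robot.move_ptp([490,-390,250],o); robot.sleep(.2); e=robot.get_image('wrist'); save(e,'w7'); print(robot.current_t())
def crop(d,p,s,m):
    u,v=proj(d,p).astype(int); u0=max(u-s,0); v0=max(v-s,0); k=d['img'][v0:v+s,u0:u+s]; print('crop',u0,v0,k.shape)
    return cv2.resize(k,(400,int(400*k.shape[0]/k.shape[1])))
a,b=crop(d,[583,-22,30],100,2),crop(e,[514,-344,20],130,2)
h=max(len(a),len(b)); P=lambda q:cv2.copyMakeBorder(q,0,h-len(q),0,0,cv2.BORDER_CONSTANT)
cv2.imwrite('pics/c67.png',np.hstack([P(a),P(b)]))
```

```text
18.8917
crop 236 48 (200, 200, 3)
crop 209 25 (260, 260, 3)
```

View pics/c67.png

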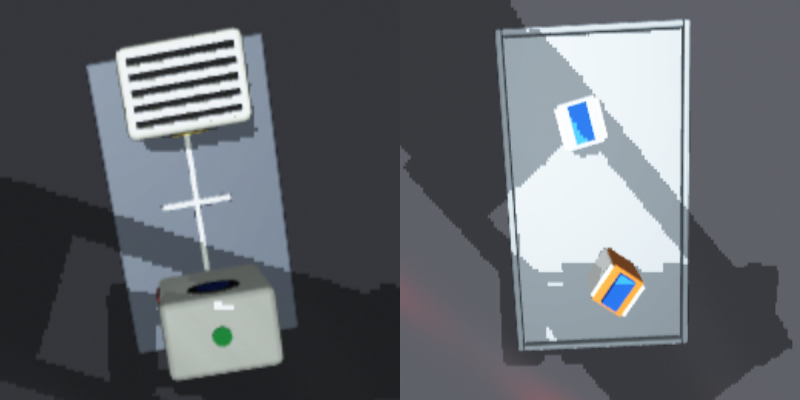

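In c67 the cross is at crop (197,204), which is pixel (334.5,150). The yellow lamp lens faces +y and the blue detector faces -y. In the grey tray the clear cell with its blue stopper is at crop (582,123), with white frosted strips left and right of the stopper. The amber cell is at crop (618,285) and stays. I'll measure both exactly.

Run:
```python
from h import *
def rect(d,c,z):
    P=np.array([onz(d,u,v,z)[:2] for u,v in c.reshape(-1,2)],np.float32)
    (x,y),(w,h),a=cv2.minAreaRect(P); a=np.radians(a)
    B=cv2.boxPoints(((x,y),(w,h),np.degrees(a))); L=max((B[1]-B[0],B[2]-B[1]),key=np.linalg.norm)
    ang=np.degrees(np.arctan2(L[1],L[0]))%180
    return np.round([x,y,w,h,ang],1)
for n in ['w7','w1']:
    d=load(n); H,S,V=cv2.split(cv2.cvtColor(d['img'],cv2.COLOR_BGR2HSV))
    p=proj(d,[499,-299,70]) if n=='w1' else np.array([209+182/400*260,25+123/400*260])
    c=blob((H>98)&(H<125)&(S>130),p); M=cv2.moments(c); pc=(M['m10']/M['m00'],M['m01']/M['m00'])
    print(n,np.round(pc,1),cv2.boundingRect(c),'stopper',rect(d,c,70), 'centroid',onz(d,*pc,70).round(1))
d=load('w7')
u0,v0=325,87
k=d['img'][v0-30:v0+35,u0-35:u0+35]; cv2.imwrite('pics/cell.png',cv2.resize(k,None,fx=8,fy=8,interpolation=cv2.INTER_NEAREST))
d=load('w6'); print('cross',onz(d,334.5,150,10).round(1))
a,b=onz(d,236+187/2,48+135/2,10),onz(d,236+207/2,48+268/2,10); v=a-b; print('line ang',np.degrees(np.arctan2(v[1],v[0])))
a,b=onz(d,236+87/2,48+66/2,10),onz(d,236+262/2,48+34/2,10); print('topedge',a,b,np.linalg.norm(a-b),np.degrees(np.arctan2(*(b-a)[1::-1])))
c2=onz(d,236+297/2,48+326/2,10); v=b-c2; print('right edge',np.linalg.norm(v),np.degrees(np.arctan2(v[1],v[0])),'centre of left-top/right-bottom',(a+c2)/2)
```

```text
w7 [326.7 102.7] (318, 91, 18, 26) stopper [ 499.6 -298.5    9.5   19.1  105.5] centroid [ 499.9 -296.9   70. ]
w1 [315.6 238.7] (310, 230, 13, 19) stopper [ 499.7 -297.7    9.8   20.5  105. ] centroid [ 499.2 -297.6   70. ]
cross [582.2 -25.6  10. ]
line ang 99.58481548549342
topedge [519.74836248  49.67665161  10.        ] [616.62169072  66.32203742  10.        ] 98.29298343737447 9.749714820641994
right edge 167.10769506993327 99.54912756367659 centre of left-top/right-bottom [582.04604371 -24.39675759  10.        ]
```

View pics/cell.png

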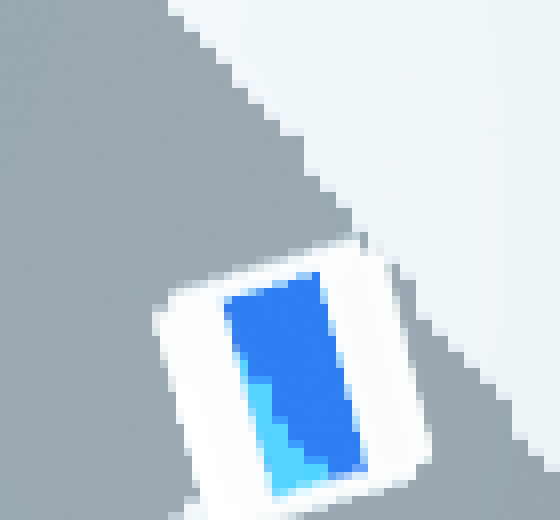

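cell.png confirms the geometry. The blue stopper's long axis is at 105.3°, and the white frosted strips lie to its left and right. The stopper measures 9.5×19 mm against 10×20 given, so the cell's yaw is 15.3°. The photometer is at (582.2,-25.0) with yaw 9.6°.

Run:
```python
from h import *
from bench import robot
o=[np.pi,0,np.radians(105.3)]
x,y=499.6,-297.9
robot.move_ptp([x,y,150],o); robot.move_gripper(0.52); robot.sleep(.1)
print('stop',robot.move_linear([x,y,20],speed=80,f_stop=5),robot.current_tcp_pos())
robot.move_gripper(0.0); print('w',robot.current_gripper_width()*93,robot.current_contact_force())
robot.move_linear([x,y,200],speed=100); robot.sleep(.3)
print('w',robot.current_gripper_width()*93,robot.current_tcp_pos(),robot.current_t())
o2=[np.pi,0,np.radians(99.6)]
robot.move_ptp([582.2,-25,200],o2); robot.sleep(.2)
w=robot.get_image('wrist'); save(w,'w8'); s=robot.get_image('side'); save(s,'s8')
u,v=proj(s,[582,-25,200]).astype(int); k=s['img'][max(v-80,0):v+100,u-90:u+90]
cv2.imwrite('pics/c8.png',np.hstack([cv2.resize(w['img'],(400,300)),cv2.resize(k,(300,300))]))
print(robot.current_t(),robot.current_gripper_width()*93)
```

```text
stop False [ 499.91826654 -298.14309416   20.5210938 ]
w 23.756137333534483 [-0.86396355  1.14718764  0.84295474]
w 23.806358629382416 [ 499.55762105 -297.871533    199.81076855] 24.5917
25.9917 23.90800878961067
```

View pics/c8.png

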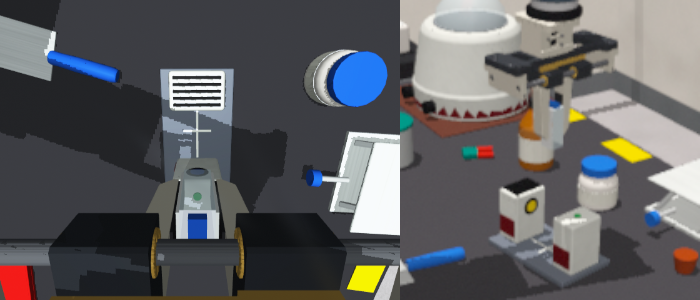

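c8 shows the cell upright in the fingers and the photometer square to the wrist image, with the cross near (197,131) in the left panel, which is pixel (315,210). I'll check the cross against the plan and then lower the cell.

Run:
```python
from h import *
from bench import robot
d=load('w8'); print('cross',onz(d,197*1.6,131*1.6,10).round(1), 'pred px',proj(d,[582.2,-25,10])/1.6)
robot.move_linear([582.2,-25,100],speed=80)
print('stop',robot.move_linear([582.2,-25,54],speed=40,f_stop=5)); robot.sleep(.4)
print(robot.current_tcp_pos(),np.degrees(robot.current_eef_rot()),robot.current_gripper_width()*93,robot.current_contact_force(),robot.current_t())
w=robot.get_image('wrist'); save(w,'w9'); s=robot.get_image('side'); save(s,'s9')
u,v=proj(s,[582,-25,68]).astype(int); k=s['img'][v-50:v+50,u-50:u+50]
u,v=proj(s,[510,413,77]).astype(int); j=s['img'][v-50:v+50,u-50:u+50]
print('stopper exp px',proj(w,[582.2,-25,104]).round())
cv2.imwrite('pics/c9.png',np.hstack([cv2.resize(w['img'],(400,300)),cv2.resize(k,(300,300)),cv2.resize(j,(100,300*1//3)) if 0 else cv2.copyMakeBorder(cv2.resize(j,(100,100)),0,200,0,0,cv2.BORDER_CONSTANT)]))
```

```text
cross [581.8 -24.9  10. ] pred px [197.29633173 131.11945128]
stop False
[582.22164652 -24.99721644  54.08597898] [1.79993013e+02 2.64935589e-03 9.96015939e+01] 23.967387757563262 [ 0.44896089 -0.01152454  0.00721189] 29.0917
stopper exp px [315. 376.]
```

View pics/c9.png

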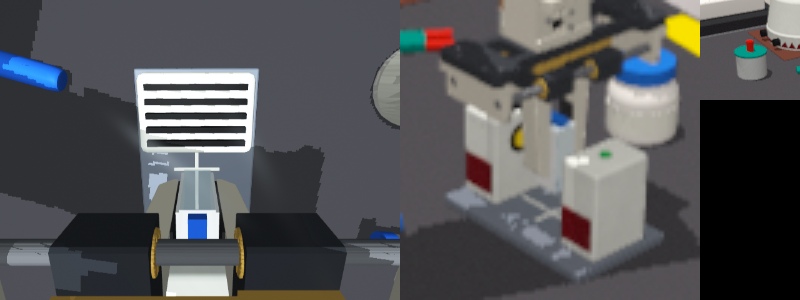

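c9 shows the cell upright between the blocks. The stopper is at (197,228) in the left panel, square with the photometer and clear of both blocks, and the lid is still on the jar. I'm handing in.

Run:
```python
from bench import robot
robot.hand_in(); print(robot.current_t(),robot.current_gripper_width()*93)
```

```text
the job is handed in; nothing more can be done
the job is handed in; nothing more can be done
```

The lid is on the jar and released, and the clear cell is held in the photometer's light path. I handed the job in at about 29 s of the 59 s allowed; `hand_in` reports no verdict.

- **Lid:** it touched the rim at tool height 80.96 mm, where 81 was expected. The wrist camera put it within about 1 mm of the jar's centre, and it looked level in the side view. The last picture showed it still in place.
- **Cell:** I gripped it across the frosted faces, with a jaw opening of 24.0 mm that matches the cell.
- **Position in the light path:** the tool is at (582.2, −25.0, 54.1), which puts the cell's centre at about 68 mm. It is turned 99.6° to match the photometer, and a second look at the floor cross agreed with the first within 0.5 mm.
- **Contact:** lowering it met no resistance, and the final outside force was about 0.4 N. I judged that it touches nothing else from the pictures and this reading.
- **Amber cell and bystanders:** I saw no contact with the bystanders. I did not re-measure the positions of the amber cell or the bystanders at the end.

No check failed.

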